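# Set out the seasonings and prop up the recipe phone

## Task

Get ready to cook with what stands in the front half of the worktop (the seasonings along the back wall stay): put the salt shaker in the left pocket of the wooden caddy (as seen from the robot), the pepper mill in the wide middle pocket, and the spice jar that stands on the round wooden coaster in the right pocket, all upright on the caddy's floor. Lay the phone, screen up and lengthwise up the slope, in the middle of the inclined stand so that its lower end rests against the ledge. Leave the two other spice jars in the front and the flat tin where they are.

Things in the scene. Friction and masses are not known exactly. Their poses are not given: they have to be found in the camera images.
- salt_shaker: Glass salt shaker with a rounded grey cap, upright and loose on the worktop: 44 mm diameter, 90 mm high; the lower body reaches up to 70 mm, above it the cap is 34 mm across. Origin at the centre of its underside, z up. (A like one stands by the back wall, far left; that one is not meant.)
- pepper_mill: Dark wooden pepper mill of waisted shape, upright and loose on the worktop: 58 mm largest diameter, 160 mm high; its rounded head is 50 mm across, between 116 and 149 mm up, with a small 12 mm knob on top. The head does not turn. Origin at the centre of its underside, z up. (A like one stands by the back wall, far left; that one is not meant.)
- spice_pick: The spice jar to move: glass with a red cap, 45 mm diameter (cap 45 mm, from 85 to 106 mm up), 106 mm high; the only jar that stands on the round wooden coaster, loose. Origin at the centre of its underside, z up.
- spice_spare_1: A look-alike spice jar of the same size (45 mm diameter, 106 mm high) standing directly on the worktop: leave it. Origin at the centre of its underside, z up.
- spice_spare_2: Another look-alike spice jar of the same size standing directly on the worktop: leave it. Origin at the centre of its underside, z up.
- flat_tin: Flat oblong fish tin with a ring pull, 63 x 107 x 26 mm, lying on the worktop: leave it. Origin at the centre of its underside, long side along its y axis.
- phone: Phone in a grey case with a dark screen, lying loose on the worktop, screen up: 124 mm (its x) x 62 mm (its y) x 11 mm thick. Origin at the centre of its underside, z out of the screen. Either short end may be the lower one on the stand.
- coaster: Round wooden coaster, 107 mm diameter, 22 mm high, fixed to the worktop; the spice jar to move stands on it. Origin at the centre of its underside.
- caddy: Open wooden caddy fixed to the worktop, 220 mm along its y, 86 mm along its x, walls 36 mm high and 5 mm thick, inner floor 6 mm above the worktop. Three pockets in a row along y, each 76 mm along x: left pocket centre at y = +74 mm (62 mm wide), middle pocket centre at y = 0 (76 mm wide), right pocket centre at y = -74 mm (62 mm wide). Origin at the centre of its underside; x points away from the robot and y to its left (to within 15 degrees).
- rest: Inclined plate of the fixed wooden phone stand, 90 mm wide, rising away from the robot at 18 degrees. Origin on the plate's upper face in the middle of the foot of the ledge, 16 mm above the worktop; x points up the slope (the plate goes on for 134 mm), y along the ledge to the left, z square out of the plate. The ledge stands 12 mm out of the plate along the whole lower edge (x < 0). A phone that rests flat against the ledge has its origin at x = 62 mm, z = 0.
There are look-alikes about, which are no part of the job. Leave any blue or green look-alike of the pepper_mill alone.

How it is judged (in metres and radians):
At the end, for the whole second after the job is handed in: Salt left, mill middle, coaster's jar right: on the caddy floor, upright to 8 deg, 16 mm (22 across) of centre. Phone screen up, flat on the plate, turned under 11 deg, 15 mm of its middle line, 10 mm from ledge. Spare jars upright and, like the tin, within 25 mm of start. Released, at rest (x of salt_shaker in the frame of caddy between -0.022 and 0.022 m and y of salt_shaker in the frame of caddy between 0.058 and 0.09 m and z of salt_shaker in the frame of caddy between 0 and 0.012 m and angle between each of salt_shaker, pepper_mill, spice_pick's own z axis and vertical below 0.14 rad and x of pepper_mill in the frame of caddy between -0.022 and 0.022 m and y of pepper_mill in the frame of caddy between -0.016 and 0.016 m and z of pepper_mill in the frame of caddy between 0 and 0.012 m and x of spice_pick in the frame of caddy between -0.022 and 0.022 m and y of spice_pick in the frame of caddy between -0.09 and -0.058 m and z of spice_pick in the frame of caddy between 0 and 0.012 m and x of phone in the frame of rest between 0.056 and 0.072 m and y of phone in the frame of rest between -0.015 and 0.015 m and z of phone in the frame of rest between -0.004 and 0.006 m and angle between the x axis of phone and the x axis of rest, either way round below 0.19 rad and angle between the z axis of phone and the z axis of rest, either way round below 0.105 rad and angle between phone's own z axis and vertical below 0.7 rad and distance of each of spice_spare_1, spice_spare_2, flat_tin from where it was at the start of the episode below 0.025 m and angle between each of spice_spare_1, spice_spare_2's own z axis and vertical below 0.1 rad and linear speed of each of salt_shaker, pepper_mill, spice_pick, phone below 0.02 m/s and contact force between each of salt_shaker, pepper_mill, spice_pick, phone and the fingers below 0.1 N); the robot touches nothing.
It fails at once if a look-alike spice jar or the flat tin is shifted more than 40 mm or knocked over (distance of any of spice_spare_1, spice_spare_2, flat_tin from where it was at the start of the episode above 0.04 m or angle between any of spice_spare_1, spice_spare_2's own z axis and vertical above 0.5 rad).
It also fails if it takes over 109 s, if anything falls off the work surface, if the arm or the gripper's body presses on something with over 40 N, if the wrist force passes 120 N, or if a joint passes its speed limit or range.

## Robot

A 7-joint arm with a two-finger parallel gripper is mounted at the origin on a cart in front of the work surface, level with it; the furniture and walls round the work are solid. World frame = base frame: x ahead of the robot, y to its left, z up, the work surface at z = 0. Lengths are in mm, angles in rad, forces in N, time in s.
With the tool pointing down it reaches from about 400 to 875 mm from the base axis. Payload 19.3 kg.
Tool frame: the origin (TCP) lies at the very end of the fingers, on their centre line; the grasp point (between the pads) lies 19 mm behind it (grip_point_offset is the z of the grasp point in the tool frame, in mm); z points along the fingers, y is the line along which they close (so a half turn about z gives the same grasp; the last joint's range is limited). The gripper opens to 85 mm and grips with 20 to 120 N. Pads are 22 mm wide; open, the fingers measure 114 mm over their backs; the gripper's body (76 mm by 85 mm) begins 54 mm behind the grasp point. The pads swing forward as they close: fully open they stand 13 mm farther back than shut.
Start: joints at [-1.199, 0.521, -0.036, 1.599, 0.021, 1.021, -0.113], TCP at [267.246, 564.972, 202.891] pointing down, gripper open.
Joint ranges: [-2.91, 2.91], [-0.3, 2.13], [-1.5, 1.42], [0.17, 2.43], [-1.26, 4.41], [0.16, 1.93], [-2.52, 2.52]. Speed limits (rad/s): [1.89, 1.89, 2.39, 2.39, 3.01, 3.01, 3.01].

## Interface

Orientations are given as a 3x3 rotation matrix whose columns are the frame's x, y, z axes.
In Python, from workcell import movep, movel, goto_joints, open_gripper, clamp, wait, inverse_kinematics, read_state, camera, PlanningError, finish_job, grip_point_offset gives the robot as it stands. Calls block until the motion is done:
- movep(position, orientation): joint-space move of the TCP to a pose.
- movel(position, frame=None, max_speed=150, guard=None): straight line of the TCP; frame=None keeps the orientation; max_speed is the mean speed in mm/s. With guard (N) it stops when the force on the tool has changed by that much, and returns True; else False.
- goto_joints(angles): joint-space move.
- open_gripper() and clamp(): open the fingers fully, or close them until they stop; the grip force is fixed at half the most.
- wait(seconds).
- inverse_kinematics(position, orientation): joint angles nearest the present ones, or None.
- read_state(): the state.
- camera(name): name is "scene" or "top" or "wrist"; returns a dict with "image" (384x512x3 uint8, blue, green, red), "range_z" (384x512 float32, mm along the optical axis (not along the pixel's ray), 0 where there is no reading), "fx", "fy", "cx", "cy" (pixels), "cam_to_world" (4x4, takes a point from camera to world coordinates). Camera axes: x right, y up, looking along -z (the intrinsics and any distortion apply to the point x, -y, -z); pixel columns grow to the right and rows downward; lengths in mm; the calibration is good to about 2 mm. The wrist camera is an equidistant fisheye: a pixel r from the principal point sees the ray r / f radians off the axis. A picture is of the moment at which its call begins.
A pose or a line that the arm cannot do raises PlanningError and nothing moves.
- finish_job(): hands the job in; it is judged then, once.
The state is a dict: "time": time; "qpos": joint angles; "qvel": joint speeds; "joint_efforts": joint torques, N m; "eef_pos": TCP position; "tool_rot": TCP orientation; "ft_force": force on the tool from outside, world axes, zero at the start; "torque": the same for the moment, N m; "finger_gap": finger opening in mm; "gripper_force": force on a finger pad.
Only numpy, scipy, OpenCV 4.12 (cv2) and the standard library are available. Lean on these libraries where they do the work, as an engineer would, in place of code of your own. Each camera call takes 0.05 s, during which the arm holds its last target. There are 200 camera calls.

## Working session

There is one attempt and no reset: what is moved stays moved. The work goes in short steps, each a Python script; the robot and the scene stay as the last script left them, time stands still between calls to the robot, and variables do not carry over. Pictures are saved under pics/ and viewed, at most 14 in all, crops included, and the job is handed in when it is done.

```bash
ls; mkdir -p pics
python3 - <<'E'
from workcell import *
import cv2,numpy as np,pickle
for n in("scene","top"):
    c=camera(n);cv2.imwrite(f"pics/{n}0.png",c["image"]);pickle.dump(c,open(f"pics/{n}0.pkl","wb"))
    print(n,c["fx"],c["cx"],c["cy"],np.round(c["cam_to_world"],3).tolist(),(c["range_z"]>0).mean(), c.keys())
print(read_state()["time"],grip_point_offset)
E
```

```text
pics
scene 451.54245688475186 258.66117487334964 187.5026161243004 [[0.644, 0.309, -0.7, -374.503], [-0.765, 0.255, -0.592, -689.143], [-0.004, 0.916, 0.4, 571.583], [0.0, 0.0, 0.0, 1.0]] 0.9958089192708334 dict_keys(['image', 'range_z', 'fx', 'fy', 'cx', 'cy', 'cam_to_world'])
top 377.00873141960346 253.21739648919313 194.3554361928087 [[-0.026, 0.983, -0.183, 292.656], [-1.0, -0.023, 0.016, 65.179], [0.012, 0.183, 0.983, 1185.152], [0.0, 0.0, 0.0, 1.0]] 0.9958852132161459 dict_keys(['image', 'range_z', 'fx', 'fy', 'cx', 'cy', 'cam_to_world'])
0.1 -18.700000000000003
```

View pics/scene0.png

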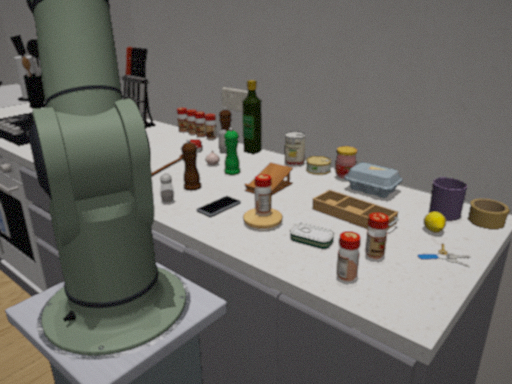

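View pics/top0.png

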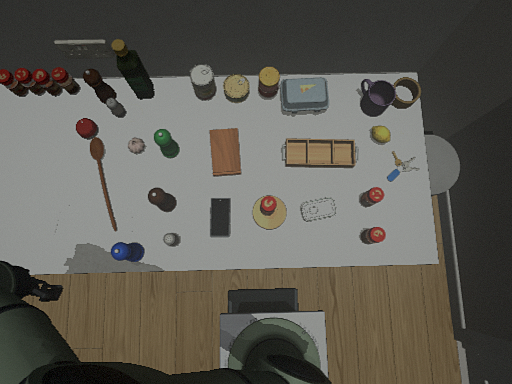

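Top view: salt (171,240), mill (160,198), phone (220,217), coaster jar (268,205), tin (318,209), spares (375,195) and (375,235), caddy (320,153), stand (226,152). The blue mill (120,250) and green mill (165,140) are decoys. The scene view agrees with this.

```bash
cat > h.py <<'E'
import numpy as np,cv2,pickle
def cloud(c):
    v,u=np.mgrid[:384,:512]; d=c["range_z"]
    p=np.stack([(u-c["cx"])/c["fx"]*d,-(v-c["cy"])/c["fy"]*d,-d],-1)
    M=c["cam_to_world"]; return p@M[:3,:3].T+M[:3,3]
def ray(c,u,v,z):
    u,v=np.atleast_1d(u).astype(float),np.atleast_1d(v).astype(float)
    M=c["cam_to_world"]; r=np.stack([(u-c["cx"])/c["fx"],-(v-c["cy"])/c["fy"],-np.ones_like(u)],-1)@M[:3,:3].T
    return M[:3,3]+r*((z-M[2,3])/r[:,2])[:,None]
E
python3 - <<'E'
from h import *
c=pickle.load(open("pics/top0.pkl","rb"));P=cloud(c)
hsv=cv2.cvtColor(c["image"],cv2.COLOR_BGR2HSV)
def box(u0,u1,v0,v1):
    m=np.zeros((384,512),bool);m[v0:v1,u0:u1]=1;return m
print("table z",np.median(P[box(250,290,235,260)][:,2]),P[box(250,290,235,260)][:,2].std())
for n,b,h,t in[("salt",(155,190,225,255),88,12),("mill",(140,185,180,220),149,16),("pick",(250,290,190,230),128,8),("sp1",(360,395,180,210),106,8),("sp2",(360,395,222,250),106,8),("green",(145,190,125,165),149,16),("blue",(100,150,235,265),149,16)]:
    m=box(*b)&(abs(P[...,2]-h)<t);q=P[m];e,r=cv2.minEnclosingCircle(q[:,:2].astype(np.float32))
    print(n,len(q),np.round(q.mean(0)),"mec",np.round(e),round(r,1),"zmax",q[:,2].max())
def rect(m,z):
    m=m.astype(np.uint8);k,l,s,ce=cv2.connectedComponentsWithStats(m)
    i=1+s[1:,4].argmax();v,u=np.nonzero(l==i);q=ray(c,u,v,z)[:,:2].astype(np.float32)
    return cv2.minAreaRect(q),len(q)
print("phone",rect(box(200,240,190,245)&(hsv[...,2]<95),11))
print("tin",rect(box(295,342,192,225)&(P[...,2]>15),26))
cad=box(275,362,132,174);wood=(hsv[...,1]>70)
print("caddy",rect(cad&wood&(P[...,2]>-20),36))
q=P[cad&wood&(P[...,2]>28)];print(cv2.minAreaRect(q[:,:2].astype(np.float32)))
r=box(200,250,120,182)&(hsv[...,1]>100);q=P[r&(P[...,2]>5)]
A=np.c_[q[:,:2],np.ones(len(q))]
for _ in range(5):
    s=np.linalg.lstsq(A,q[:,2],rcond=None)[0];k=abs(A@s-q[:,2])<4;A,q=A[k],q[k]
print("rest plane",s,"slope",np.degrees(np.arctan(np.hypot(*s[:2]))),"yaw",np.degrees(np.arctan2(s[1],s[0])),len(q))
print("plate pts rect",cv2.minAreaRect(q[:,:2].astype(np.float32)),cv2.boxPoints(cv2.minAreaRect(q[:,:2].astype(np.float32))).round())
im=c["image"][110:260,95:395];cv2.imwrite("pics/crop.png",cv2.resize(im,(800,400),interpolation=cv2.INTER_CUBIC))
E
```

```text
table z -0.21245919284046977 53.013517713717846
salt 106 [373. 294.  85.] mec [373. 296.] 17.0 zmax 92.60180775655635
mill 229 [489. 320. 144.] mec [491. 322.] 24.9 zmax 161.60722752960896
pick 183 [462.   5. 127.] mec [463.   4.] 21.9 zmax 132.1999511965082
sp1 181 [ 485. -312.  106.] mec [ 485. -313.] 22.2 zmax 111.7840310064023
sp2 196 [ 368. -306.  106.] mec [ 368. -307.] 22.2 zmax 111.4856947299686
green 207 [663. 308. 144.] mec [666. 309.] 24.4 zmax 161.03337911399285
blue 250 [338. 416. 144.] mec [338. 419.] 24.8 zmax 162.64562686949773
phone (((441.88238525390625, 153.0944366455078), (59.665523529052734, 120.20584869384766), 89.19001770019531), 759)
tin (((459.4010925292969, -157.67420959472656), (65.98321533203125, 110.55695343017578), 10.640852928161621), 667)
caddy (((639.4237060546875, -170.67559814453125), (218.47532653808594, 84.97228240966797), 87.6635971069336), 1554)
((540.2688598632812, -57.7606201171875), (205.71221923828125, 513.2142944335938), 41.753143310546875)
rest plane [-3.14206028e-01 -2.29774975e-01  2.71862970e+02] slope 21.26888478319081 yaw -143.82245789118912 63
plate pts rect ((652.28125, 132.05165100097656), (10.042665481567383, 90.3337173461914), 19.964202880859375) [[632. 173.]
 [663.  88.]
 [672.  91.]
 [642. 176.]]
```

View pics/crop.png

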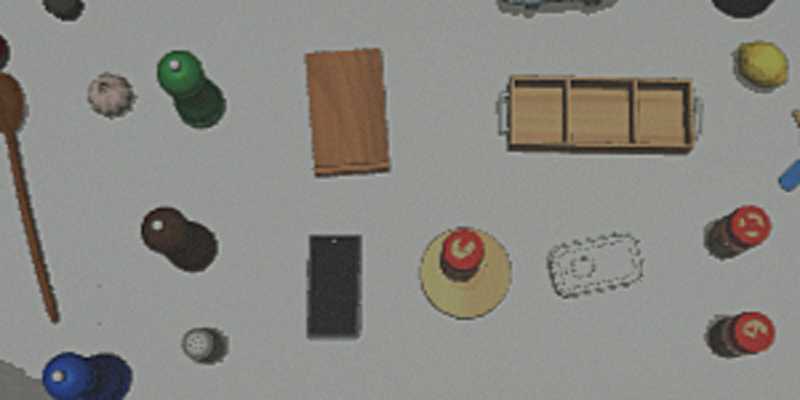

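The crop shows the objects clearly. The plate's ledge is at its lower edge (crop y≈170), and the caddy has three pockets. Next I'll refit the plate and rehearse the IK for all poses.

```bash
cat >> h.py <<'E'
from workcell import *
from scipy.spatial.transform import Rotation as R
def down(psi,tilt=0):
    # tool y along direction psi (deg) in the plane, tool z down; tilt about tool y
    y=np.array([np.cos(np.radians(psi)),np.sin(np.radians(psi)),0]);z=np.array([0,0,-1.]);return np.c_[np.cross(y,z),y,z]
def pick_rot(p,F):
    q0=np.array(read_state()["qpos"]);best=None
    for s in(1,-1):
        G=F@np.diag([s,s,1.]);q=inverse_kinematics(list(p),G)
        if q is not None:
            d=abs(np.array(q)-q0).max()
            if best is None or d<best[0]:best=(d,G,np.round(q,2))
    return best
E
python3 - <<'E'
from h import *
c=pickle.load(open("pics/top0.pkl","rb"));P=cloud(c)
hsv=cv2.cvtColor(c["image"],cv2.COLOR_BGR2HSV)
m=np.zeros((384,512),np.uint8);m[122:182,203:248]=1;m&=(hsv[...,1]>80)
k,l,s,_=cv2.connectedComponentsWithStats(m);i=1+s[1:,4].argmax();full=l==i
inn=cv2.erode(full.astype(np.uint8),np.ones((9,9)))>0
q=P[inn];q=q[abs(q[:,2]-np.median(q[:,2]))<30]
A=np.c_[q[:,:2],np.ones(len(q))];from scipy.optimize import least_squares
r=least_squares(lambda s:A@s-q[:,2],[.3,0,-150],loss="soft_l1",f_scale=2,x_scale=[.1,.1,100]).x
print("plane",r,"slope",np.degrees(np.arctan(np.hypot(*r[:2]))),"yaw",np.degrees(np.arctan2(r[1],r[0])),np.median(abs(A@r-q[:,2])))
# intersect border rays with plane
M=c["cam_to_world"];v,u=np.nonzero(full)
d=np.stack([(u-c["cx"])/c["fx"],-(v-c["cy"])/c["fy"],-np.ones(len(u))],-1)@M[:3,:3].T
t=(M[2,3]-r[0]*M[0,3]-r[1]*M[1,3]-r[2])/(d[:,:2]@r[:2]-d[:,2])
X=M[:3,3]+d*t[:,None]
sl=np.array([1,np.cos(np.radians(18))])
for k in range(1):
    rc=cv2.minAreaRect(X[:,:2].astype(np.float32));b=cv2.boxPoints(rc);print(rc,b.round())
    print("z at corners",(np.c_[b,np.ones(4)]@r).round(1))
rr=P[180:215,255:285];
for n,p,f in[("salt",(373,295,33),0),("pick",(463,4,58),0),("mill",(490,321,110),0),("phone",(442,153,-2),89.2),("cad",(640,-170,130),-2.3),("cadL",(643,-97,130),-2.3),("cadR",(636,-245,40),-2.3),("rest",(620,132,150),85)]:
    b=pick_rot(p,down(f));print(n,b and (b[0].round(2),b[2]))
print(read_state()["tool_rot"])
E
```

```text
plane [ 3.21415530e-01  1.78541942e-02 -1.75206093e+02] slope 17.843940037465998 yaw 3.1794348629473226 1.5511603469922477
((646.0110473632812, 132.114013671875), (136.44674682617188, 87.23416900634766), 2.918501377105713) [[576. 172.]
 [580.  85.]
 [716.  92.]
 [712. 179.]]
z at corners [12.9 12.8 56.7 56.8]
salt (np.float64(0.56), array([-0.91,  0.58,  0.15,  2.12, -0.19,  0.46, -0.61]))
pick (np.float64(0.83), array([-0.37,  0.53,  0.31,  2.15, -0.32,  0.51,  0.18]))
mill (np.float64(0.41), array([-0.84,  0.59,  0.23,  1.8 , -0.18,  0.78, -0.52]))
phone (np.float64(1.11), array([-0.41,  0.63, -0.06,  2.14,  0.1 ,  0.37,  1.  ]))
cad (np.float64(1.07), array([-0.13,  0.71,  0.49,  1.58, -0.39,  0.95,  0.44]))
cadL (np.float64(0.96), array([-0.24,  0.69,  0.48,  1.61, -0.37,  0.93,  0.33]))
cadR (np.float64(1.25), array([ 0.05,  0.84,  0.39,  1.56, -0.4 ,  0.82,  0.55]))
rest (np.float64(1.3), array([-0.32,  0.59,  0.02,  1.63, -0.01,  0.92,  1.19]))
[[-9.03984528e-01  4.27565017e-01 -3.60526453e-04]
 [ 4.27565161e-01  9.03984027e-01 -9.54489705e-04]
 [-8.21962523e-05 -1.01699248e-03 -9.99999479e-01]]
```

```bash
cat >> h.py <<'E'
CAD=np.array([639.4,-170.7]);CY=-2.34
def cadpt(y):
    a=np.radians(CY);return CAD+y*np.array([-np.sin(a),np.cos(a)])
def st(tag):
    s=read_state();print(tag,round(s["time"],1),np.round(s["eef_pos"],1),"gap",round(s["finger_gap"],1),"gf",np.round(s["gripper_force"],1),"ft",np.round(s["ft_force"],1))
def pickplace(xy,zb,h,ycad,hi,psi=0):
    """cylinder at xy standing at zb, TCP h above its underside, to caddy pocket ycad"""
    x,y=xy;F=pick_rot((x,y,hi),down(psi))[1]
    movep([x,y,hi],F);movel([x,y,zb+h],max_speed=120);st("at");clamp();st("grip")
    movel([x,y,hi],max_speed=200);st("lifted")
    if read_state()["finger_gap"]<20:return print("MISSED")
    X,Y=cadpt(ycad);F=pick_rot((X,Y,hi),down(CY))[1]
    movep([X,Y,hi],F);movel([X,Y,6+h+12],max_speed=200)
    print("touch",movel([X,Y,6+h-1],max_speed=30,guard=6));st("down")
    open_gripper();movel([X,Y,hi],max_speed=200);st("done")
E
python3 - <<'E'
from h import *
pickplace((373,295),0,33,74,200)
c=camera("top");cv2.imwrite("pics/t1.png",cv2.resize(c["image"][110:260,95:395],(800,400)))
E
```

```text
at 2.8 [373.2 295.2  33.5] gap 85.5 gf 0.0 ft [-0.   0.1 -0.2]
grip 3.3 [373.3 295.2  33.4] gap 30.8 gf 58.1 ft [-0.9 -0.2  9.1]
lifted 4.3 [372.5 294.6 199.1] gap 31.0 gf 58.8 ft [-0.7 -0.5 -1.3]
touch True
down 7.3 [642.9 -96.7  39.5] gap 30.7 gf 59.6 ft [-0.7  1.1  9.5]
done 8.9 [641.9 -96.5 198.9] gap 85.5 gf 0.0 ft [-0.9  0.7 -0.2]
```

View pics/t1.png

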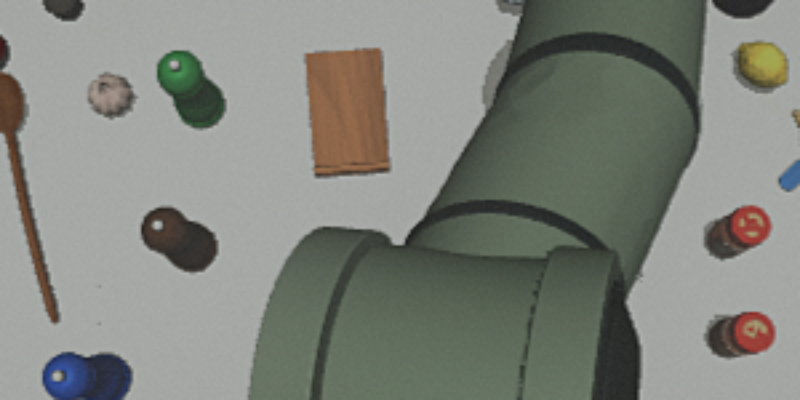

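The arm hides the caddy here, and the 31 mm gap is odd for a 44 mm body, so I'll check with the wrist camera.

Run:
```python
from h import *
c=camera("wrist");cv2.imwrite("pics/w1.png",c["image"]);pickle.dump(c,open("pics/w1.pkl","wb"))
p=(463,4,230);movep(list(p),pick_rot(p,down(0))[1]);st("")
c=camera("top");pickle.dump(c,open("pics/t2.pkl","wb"));s=camera("scene")
a=cv2.resize(c["image"][120:240,250:395],(580,480));b=cv2.resize(s["image"][150:270,290:410],(480,480))
cv2.imwrite("pics/t2.png",cv2.resize(np.hstack([a,b]),(800,362)))
```

```text
9.8 [463.6   4.  230.1] gap 85.5 gf 0.0 ft [ 0.1 -0.2  0.3]
```

View pics/w1.png

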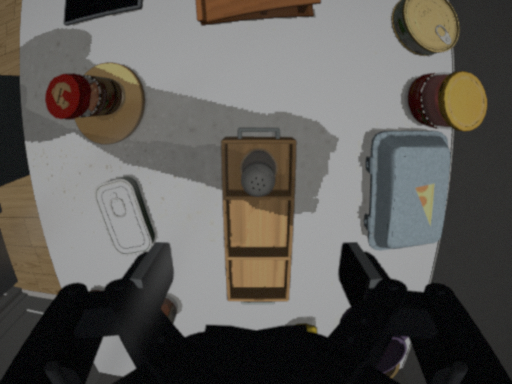

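View pics/t2.png

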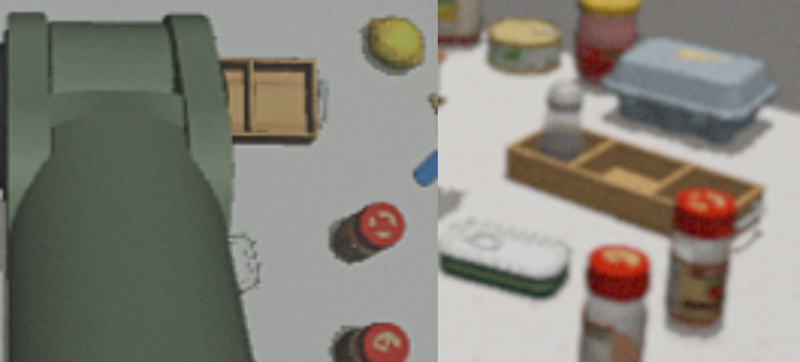

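The salt stands upright in the left pocket: wrist view (258,172), and the scene view agrees. Next are the jar and then the mill.

Run:
```python
from h import *
pickplace((463,4.5),22,38,-74,260)
c=camera("wrist");a=c["image"]
pickplace((490,321),0,108,0,290)
c=camera("wrist");cv2.imwrite("pics/w2.png",cv2.resize(np.hstack([a,c["image"]]),(800,300)))
```

```text
at 12.0 [463.3   4.5  60.4] gap 85.4 gf 0.0 ft [-0.6 -0.2 -0.1]
grip 12.5 [463.2   4.5  60.3] gap 43.3 gf 59.6 ft [-1.6  0.   7.8]
lifted 13.6 [462.5   4.5 259.1] gap 43.4 gf 61.0 ft [-0.5  0.5 -1.5]
touch True
down 16.3 [ 636.7 -244.8   45.1] gap 43.1 gf 61.9 ft [-0.   0.7 10.3]
done 18.1 [ 636.  -244.4  258.9] gap 85.3 gf 0.0 ft [0.5 0.  0.5]
at 21.9 [490.3 321.2 108.5] gap 85.4 gf 0.0 ft [ 0.2  0.  -0.3]
grip 22.5 [491.3 321.4 109.2] gap 35.1 gf 50.9 ft [ 0.9 -1.2 14.2]
lifted 23.5 [489.5 320.9 288.8] gap 0.3 gf 0.0 ft [ 0.2 -0.5 -0.2]
MISSED
```

View pics/w2.png

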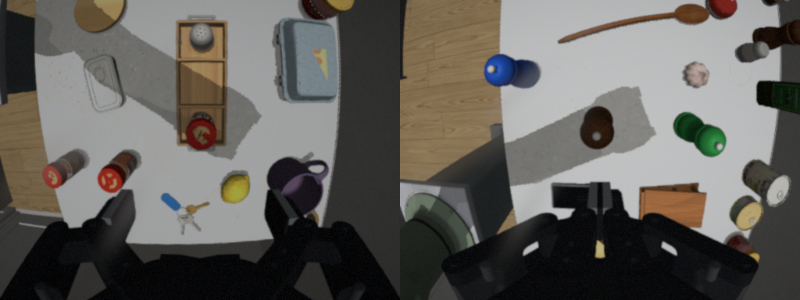

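The jar stands in the right pocket, and the mill's head slipped out but it still stands. I'll do the phone now, then re-measure the mill and grip under the head's widest point.

```bash
cat >> h.py <<'E'
def restframe(yaw=3.0,sl=18):
    return R.from_euler("ZY",[yaw,-sl],degrees=True).as_matrix()
RO=np.array([587,129,16.])
E
python3 - <<'E'
from h import *
p=(442,153,150);open_gripper();F=pick_rot(p,down(89.2))[1];movep(list(p),F)
print(movel([442,153,12],max_speed=120));print(movel([442,153,-2],max_speed=30,guard=8));st("at")
z0=read_state()["eef_pos"][2]
c=camera("top");pickle.dump(c,open("pics/t3.pkl","wb"))
if z0<0.5:
    clamp();st("grip");z0=read_state()["eef_pos"][2];movel([442,153,150],max_speed=150);st("lift")
w=camera("wrist");cv2.imwrite("pics/w3.png",np.hstack([w["image"]]))
print(z0)
E
```

```text
False
False
at 27.2 [442.  152.9  -2. ] gap 85.6 gf 0.0 ft [-0.2  0.1  0.4]
grip 28.1 [442. 153.  -2.] gap 0.2 gf 0.0 ft [ 0.2  0.2 -0.7]
lift 29.2 [441.6 152.9 149.4] gap 0.2 gf 0.0 ft [1.  0.2 0.1]
-2.0192767845330364
```

View pics/w3.png

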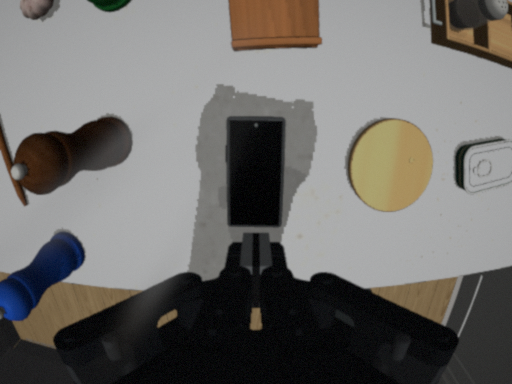

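The fingers closed above the phone without touching it, so the real tips sit higher than assumed. I'll use the wrist camera's range to measure the phone height, finger tips and mill.

```bash
cat >> h.py <<'E'
def fcloud(c):
    v,u=np.mgrid[:384,:512].astype(float);a=(u-c["cx"])/c["fx"];b=(v-c["cy"])/c["fy"];th=np.hypot(a,b)+1e-9
    k=np.tan(th)/th;d=c["range_z"].astype(float);p=np.stack([a*k*d,-b*k*d,-d],-1)
    M=c["cam_to_world"];return p@M[:3,:3].T+M[:3,3]
E
python3 - <<'E'
from h import *
c=camera("wrist");P=fcloud(c);pickle.dump(c,open("pics/w3.pkl","wb"))
st("");print(np.round(c["cam_to_world"],2).tolist(),c["fx"])
for v,u in[(172,257),(130,257),(215,257),(172,210),(172,315),(100,370),(165,390)]:print((u,v),P[v,u].round(1))
for v in range(228,300,6):print(v,P[v,250].round(1),P[v,264].round(1))
print("mill",P[172,18].round(),P[165,45].round(1))
E
```

```text
29.3 [441.7 152.8 149.4] gap -0.3 gf 0.0 ft [ 0.1  0.3 -1.1]
[[-0.01, 0.96, 0.29, 515.26], [-1.0, -0.01, -0.0, 153.06], [0.0, -0.29, 0.96, 318.82], [0.0, 0.0, 0.0, 1.0]] 297.3186396354542
(257, 172) [446.5 152.1   9.4]
(257, 130) [491.3 151.5   9.9]
(257, 215) [397.6 152.7   9.2]
(210, 172) [445.  204.3  -1.7]
(315, 172) [443.7  87.4  -0.6]
(370, 100) [526.2  25.   -1.5]
(390, 165) [456.3   5.8  19.7]
228 [377.5 161.1  -1.2] [377.1 144.7  -1.3]
234 [453.2 156.6 182.4] [515.3 153.1 318.8]
240 [453.1 156.5 189.1] [452.4 149.7 187.9]
246 [452.7 156.4 194.9] [452.5 149.9 194.6]
252 [453.  156.3 201.4] [453.6 150.1 202.7]
258 [453.3 156.2 207.3] [453.1 150.2 207.2]
264 [452.8 156.1 211.7] [453.5 150.4 212.9]
270 [450.9 156.1 213.3] [454.7 150.5 219.7]
276 [453.6 155.9 222.2] [454.4 150.6 223.6]
282 [451.2 156.  222.8] [453.6 150.7 226.5]
288 [448.5 156.  223. ] [453.9 150.8 230.8]
294 [445.5 156.1 222.8] [452.  150.9 231.9]
mill [485. 321. 158.] [486.1 307.  141.3]
```

The finger tips are really about 30 mm behind the reported TCP, which explains the salt, mill and phone readings. I'll pin the offset down.

Run:
```python
from h import *
c=pickle.load(open("pics/w3.pkl","rb"));P=fcloud(c)
for u in(247,250,252,262,265,268):print(u,[(v,*P[v,u].round(1)[[0,2]]) for v in range(229,238)])
# mill from top view t3 and wrist
t=pickle.load(open("pics/t3.pkl","rb"));Q=cloud(t)
m=np.zeros((384,512),bool);m[180:220,140:185]=1;q=Q[m&(abs(Q[...,2]-147)<14)];print(len(q),q.mean(0).round(1),q[:,:2].min(0).round(),q[:,:2].max(0).round())
p=P[(abs(P[...,2]-132)<14)&(abs(P[...,0]-490)<45)&(abs(P[...,1]-320)<45)];print(p.mean(0).round(1),p.min(0).round(),p.max(0).round())
```

```text
247 [(229, np.float64(376.0), np.float64(-1.7)), (230, np.float64(374.8), np.float64(-1.5)), (231, np.float64(373.5), np.float64(-1.6)), (232, np.float64(372.5), np.float64(-0.8)), (233, np.float64(453.4), np.float64(181.5)), (234, np.float64(452.9), np.float64(181.7)), (235, np.float64(453.7), np.float64(184.5)), (236, np.float64(452.9), np.float64(184.0)), (237, np.float64(453.4), np.float64(186.3))]
250 [(229, np.float64(375.9), np.float64(-1.8)), (230, np.float64(374.7), np.float64(-1.6)), (231, np.float64(373.4), np.float64(-1.7)), (232, np.float64(372.2), np.float64(-1.5)), (233, np.float64(453.6), np.float64(181.9)), (234, np.float64(453.2), np.float64(182.4)), (235, np.float64(453.3), np.float64(183.7)), (236, np.float64(452.9), np.float64(184.2)), (237, np.float64(452.8), np.float64(185.1))]
252 [(229, np.float64(376.4), np.float64(-0.7)), (230, np.float64(374.5), np.float64(-1.9)), (231, np.float64(373.2), np.float64(-2.0)), (232, np.float64(372.1), np.float64(-1.6)), (233, np.float64(453.3), np.float64(181.4)), (234, np.float64(452.9), np.float64(181.8)), (235, np.float64(
[... 737 characters left out ...]
t64(182.1)), (234, np.float64(453.3), np.float64(182.8)), (235, np.float64(453.1), np.float64(183.5)), (236, np.float64(453.0), np.float64(184.7)), (237, np.float64(453.5), np.float64(186.9))]
268 [(229, np.float64(375.9), np.float64(-1.0)), (230, np.float64(374.0), np.float64(-2.5)), (231, np.float64(373.4), np.float64(-1.0)), (232, np.float64(371.8), np.float64(-1.6)), (233, np.float64(453.1), np.float64(181.1)), (234, np.float64(452.8), np.float64(181.9)), (235, np.float64(453.4), np.float64(184.3)), (236, np.float64(453.1), np.float64(184.9)), (237, np.float64(515.3), np.float64(318.8))]
217 [483.1 320.2 144.1] [461. 297.] [507. 344.]
[487.7 312.4 136.7] [461. 300. 118.] [510. 343. 146.]
```

Run:
```python
from h import *
s=np.array(read_state()["tool_rot"])
movel([442,88,20],max_speed=200);print(movel([442,88,-45],max_speed=40,guard=5));st("touch")
movel([442,88,60],max_speed=150)
```

```text
True
touch 31.3 [442.   87.9 -28.4] gap 0.2 gf 3.6 ft [-0.5  0.2  7.3]
```

Touch test: shut tips are 29 mm above the reported TCP. I'll correct for that and do the phone again.

Run:
```python
from h import *
open_gripper();p=(444,152.7,60);F=pick_rot(p,down(89.2))[1];movep(list(p),F)
movel([p[0],p[1],-15],max_speed=120);movel([p[0],p[1],-31],max_speed=40,guard=8);st("at")
clamp();st("grip");z0=read_state()["eef_pos"][2];movel([p[0],p[1],150],max_speed=120);st("lift")
w=camera("wrist");cv2.imwrite("pics/w4.png",w["image"]);pickle.dump(w,open("pics/w4.pkl","wb"));print(z0)
```

```text
at 34.5 [444.  152.5 -31.1] gap 85.4 gf 0.0 ft [-0.1  0.6 -0.6]
grip 34.9 [444.1 152.7 -30.5] gap 60.1 gf 61.9 ft [-1.8 -0.3 12.2]
lift 36.6 [443.8 152.6 149.6] gap 59.9 gf 64.9 ft [-0.4  0.3 -1.5]
-30.510328021178097
```

View pics/w4.png

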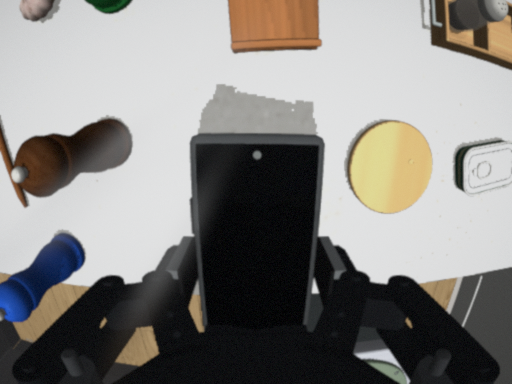

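The phone is gripped level; its far edge is at rows 135-140. I'll measure its offset along x and place it.

Run:
```python
from h import *
w=pickle.load(open("pics/w4.pkl","rb"));P=fcloud(w)
for u in(215,258,300):print([P[v,u].round(1).tolist() for v in range(133,146,3)], P[220,u].round(1))
m=(abs(P[...,2]-190)<8)&(P[...,0]>460)&(abs(P[...,1]-152)<40);q=P[m]
ex=np.percentile(q[:,0],99.5)-62-444;print("ex",ex,"z",np.median(q[:,2]),"y",np.percentile(q[:,1],[1,99]))
ex=float(np.clip(ex,-6,6))
Rf=restframe();T=lambda x,z:list(RO+Rf@[x-ex,0,z-30.5])
G=np.c_[np.cross(Rf[:,1],-Rf[:,2]),Rf[:,1],-Rf[:,2]]
b=pick_rot(T(69,60),G);print(b);F=b[1]
movep(T(69,60),F);st("above")
print(movel(T(69,10),max_speed=120));print("plate",movel(T(69,-3),max_speed=25,guard=5));st("down")
e=Rf.T@(np.array(read_state()["eef_pos"])-RO);print("rest coords of tcp",e.round(1))
w=camera("wrist");cv2.imwrite("pics/w5.png",w["image"])
```

```text
[[506.1, 171.1, 185.5], [505.1, 170.6, 189.0], [503.7, 170.7, 188.5], [502.4, 170.8, 188.7], [501.2, 170.6, 190.1]] [465.7 172.6 189.1]
[[517.3, 152.8, 319.1], [504.5, 151.7, 187.8], [503.2, 151.8, 187.8], [502.0, 151.8, 189.1], [500.8, 151.8, 190.3]] [465.5 152.2 189.3]
[[489.1, 104.7, -1.6], [504.4, 133.1, 187.8], [503.2, 133.2, 188.9], [501.9, 133.2, 188.9], [500.6, 133.3, 189.3]] [465.3 132.4 189.7]
ex -0.36582801129600284 z 189.58035763532595 y [123.05192666 183.17957223]
(np.float64(0.433704814734201), array([[ 0.94975313,  0.05233596,  0.3085935 ],
       [ 0.04977445, -0.99862953,  0.0161727 ],
       [ 0.30901699,  0.        , -0.95105652]]), array([-0.78,  0.73,  0.64,  1.94, -0.94,  0.41, -1.01]))
above 37.5 [643.1 132.1  65.7] gap 59.8 gf 65.0 ft [-0.5  0.2 -1.4]
False
plate True
down 38.5 [662.6 133.3   8.1] gap 60.2 gf 66.5 ft [-3.7  0.2 10.3]
rest coords of tcp [ 69.5   0.3 -30.9]
```

View pics/w5.png

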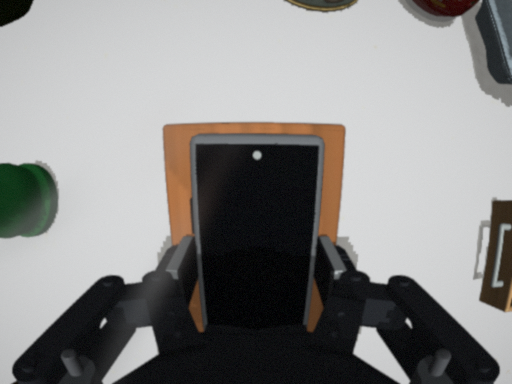

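The phone is centred on the plate and touches it at the expected depth. I'll slide it to the ledge and release, then look at the mill.

Run:
```python
from h import *
Rf=restframe();T=lambda x,z:list(RO+Rf@[x+.4,0,z-30.5])
movel(T(69,1),max_speed=20)
print("ledge",movel(T(58,1),max_speed=20,guard=8));e=Rf.T@(np.array(read_state()["eef_pos"])-RO);st("");print(e.round(1))
open_gripper();movel(T(e[0],80),max_speed=120);st("off")
w=camera("wrist");cv2.imwrite("pics/w6.png",w["image"]);P=fcloud(w)
t=camera("top");pickle.dump(t,open("pics/t4.pkl","wb"))
```

```text
ledge True
 39.1 [657.3 132.7   7.8] gap 60.0 gf 65.1 ft [ 4.   0.4 -0.7]
[ 64.5   0.  -29.6]
off 40.3 [633.2 131.6  82.6] gap 85.3 gf 0.0 ft [-0.9  0.3  0.5]
```

View pics/w6.png

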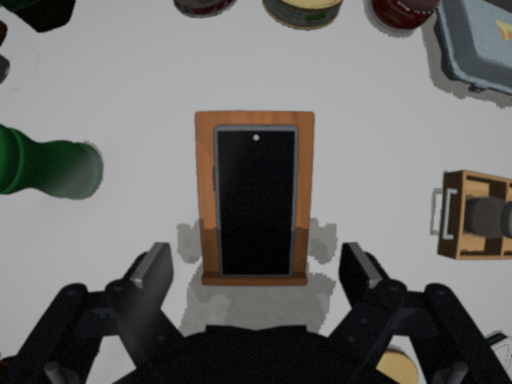

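The phone lies square on the plate at the ledge: image (257,200), with its lower edge next to the ledge at row 278. The mill is next, with the corrected height.

Run:
```python
from h import *
s=read_state()["eef_pos"];movel([s[0],s[1],250],max_speed=200)
t=pickle.load(open("pics/t4.pkl","rb"));Q=cloud(t)
m=np.zeros((384,512),bool);m[180:220,140:185]=1;q=Q[m&(abs(Q[...,2]-147)<14)];print(len(q),q.mean(0).round(1),q[:,:2].min(0).round(),q[:,:2].max(0).round())
pickplace((484.5,320.5),0,71,0,250)
w=camera("wrist");cv2.imwrite("pics/w7.png",w["image"])
```

```text
22 [494.5 336.1 140.8] [481. 326.] [507. 344.]
at 44.0 [484.8 320.7  71.6] gap 85.4 gf 0.0 ft [ 0.4 -0.8 -0.2]
grip 44.4 [485.  320.7  71.6] gap 46.6 gf 60.6 ft [-0.6 -1.   8.5]
lifted 45.5 [484.  320.3 249. ] gap 46.9 gf 61.5 ft [-0.4  0.2 -1.9]
touch True
down 48.7 [ 639.7 -170.8   77.7] gap 46.8 gf 62.4 ft [-1.1  1.   8.9]
done 50.2 [ 638.9 -170.4  248.9] gap 85.5 gf 0.0 ft [0.3 0.4 0.2]
```

View pics/w7.png

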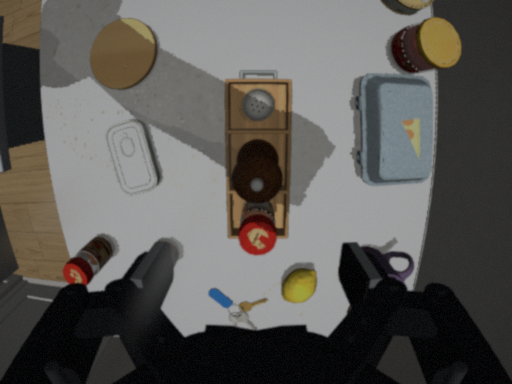

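All three stand in the caddy. I'll retreat and verify numerically from the top view.

Run:
```python
from h import *
goto_joints([-1.199,0.521,-0.036,1.599,0.021,1.021,-0.113]);open_gripper()
c=camera("top");P=cloud(c);a=np.radians(CY);C=np.array([[np.cos(a),np.sin(a)],[-np.sin(a),np.cos(a)]])
reg=(abs(P[...,0]-640)<60)&(abs(P[...,1]+170)<130)
loc=(P[...,:2]-CAD)@C.T
for n,y,h in[("salt",74,91),("mill",0,150),("jar",-74,112)]:
    q=P[reg&(abs(loc[...,1]-y)<37)&(P[...,2]>h-14)];l=(q[:,:2]-CAD)@C.T
    print(n,len(q),((l.min(0)+l.max(0))/2).round(1),np.median(l,0).round(1),"z99",np.percentile(q[:,2],98).round(1))
hsv=cv2.cvtColor(c["image"],cv2.COLOR_BGR2HSV);Rf=restframe()
r=(P-RO)@Rf;m=(abs(r[...,0]-65)<75)&(abs(r[...,1])<44)&(hsv[...,2]<95)&(hsv[...,1]<90)
q=r[m];print("phone",len(q),np.percentile(q,[2,98],axis=0).round(1),np.median(q,0).round(1),cv2.minAreaRect(q[:,:2].astype(np.float32)))
cv2.imwrite("pics/t5.png",cv2.resize(c["image"][110:260,95:395],(800,400)));st("")
```

```text
salt 100 [-1.3 74.4] [-3.7 75.1] z99 97.1
mill 221 [-2.2  3.3] [-4.9  5. ] z99 165.4
jar 193 [ -1.2 -73.2] [ -2.1 -72.3] z99 115.3
phone 799 [[  1.  -32.4  -1.7]
 [120.6  28.9  15.4]] [61.9 -1.8 10.5] ((57.61022186279297, -0.4837684631347656), (134.93655395507812, 83.80375671386719), 0.12032224237918854)
 53.4 [267.8 565.1 203.3] gap 85.4 gf 0.0 ft [-0.4  0.3  0.7]
```

View pics/t5.png

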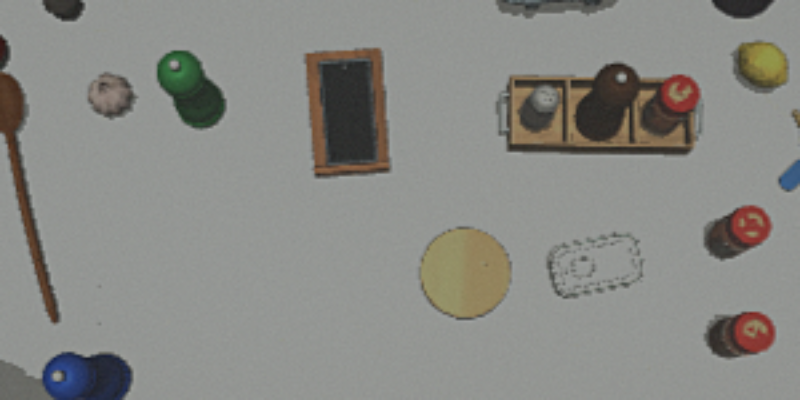

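The top view confirms it: all three stand centred in their pockets, and the phone is on the stand at x≈62 mm. The tin and spare jars haven't moved, so I'm handing in.

```bash
python3 -c "
from workcell import *
print(finish_job())"
```

```text
the job is handed in; nothing more can be done
None
```

I handed the job in at about 53 s on the robot's clock: salt, mill and the coaster's jar stand in the left, middle and right pockets, and the phone lies on the stand against the ledge. The final top view showed all of this within tolerance and the tin and spare jars unmoved, but `finish_job` returned no verdict.

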